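# Pack the handheld terminal into its case and shut the lid

### The arm

A 6-joint arm with a two-finger parallel gripper is mounted at the origin on the work surface. World frame = base frame: x ahead of the robot, y to its left, z up, the work surface at z = 0. Lengths are in m, angles in rad, forces in N, time in s.
With the tool pointing down it reaches from about 0.3 to 0.775 m from the base axis. Payload 14.6 kg.
Tool frame: the origin (TCP) lies midway between the tips of the shut fingers; the grasp point (between the pads) lies 19 mm behind it (r.grasp_offset is the distance from the TCP to the grasp point, in m); z points along the fingers, y is the line along which they close (so a half turn about z gives the same grasp; the last joint's range is limited). The gripper opens to 85 mm and grips with 20 to 120 N. Pads are 22 mm wide; open, the fingers measure 114 mm over their backs; the gripper's body (76 mm by 85 mm) begins 54 mm behind the grasp point. The pads swing forward as they close: fully open they stand 13 mm farther back than shut.
Start: joints at [1.209, 0.3, 1.521, -0, 1.321, -0.067], TCP at [0.16, 0.526, 0.207] pointing down, gripper open.
Joint ranges: [-3.03, 3.03], [-0.79, 2.21], [0.23, 2.52], [-1.04, 4.18], [0, 3.07], [-2.55, 2.55]. Speed limits (rad/s): [2.22, 2.22, 2.57, 3.14, 3.14, 3.14].

### API

Orientations are given as a rotation vector (axis times angle).
In Python, from cell import r, snapshot, calibration, finder gives the robot as it stands. The module is installed in compiled form; this text tells all that it offers.
- The arm moves only by the tool step_arm, never from a script. Its argument "increments" is a list of rows, each a list of 4 numbers: the shift along the tool's x, y, z as a fraction of full scale, then the turn about the tool's z as a fraction of full scale. In form: [[dx, dy, dz, spin], ...]. A call has exactly 8 rows; each row shifts and turns the commanded pose from where the row before left it, along the tool's axes as they then stand; what a row does not reach is not made up. Full scale, the value 1, is 0.025 m for a shift and 2 rad for a turn. A row lasts 1/12 s, in which the tool goes at most 41.7 mm and 7.16 degrees, less where a joint would pass 70% of its speed; a pose out of reach is approached as far as the arm can. A call with a number of a shift or a turn outside -1 to 1 is refused whole. A call with a gripper value outside its range is refused whole. "jaw" is the opening, from -1 (shut) to 1 (fully open), set as the call begins (left out, the last holds). The fingers move at their own pace and stop on an object; "grip_force" is the grip in N (left out, the last holds). Time passes only in rows, so rows that do not move let the fingers close, or fill a call up. It gives the time, the measured TCP pose, the force, the opening and the grip force at its end, in the units of the state.
- r.state(): the state, without advancing time (a new reading comes with each control period).
- snapshot(name): name is "scene" or "top" or "wrist"; returns (picture, depth): 420x560x3 uint8, red, green, blue; 420x560 float32, m along the optical axis (not along the pixel's ray), 0 where there is no reading.
- calibration(name): a dict with "fx", "fy", "cx", "cy" (pixels), "R" (3x3) and "t" (3): a world point X has camera coordinates R X + t. Camera axes: x right, y down, z forward; pixel columns grow to the right and rows downward; lengths in m; the calibration is good to about 2 mm. A picture is of the moment at which its call begins: read the wrist's pose just before it. calibration takes no time and is no camera call; for the wrist camera it gives the pose at the moment of the call.
- r.hand_in(): hands the job in; it is judged then, once.
Trained networks look in the newest picture that a camera, given by its name, has taken for a name from the list of things; names that differ only in an ending like _2 or _b are one class to them, and where a whole thing is asked for, a point or a joint stands for the part that bears it (a point fixed in the world has none). Each returns a list of dicts, best first, with "p" (0 to 1); they miss things now and then, are a little off and sometimes report something else, mostly with a low value. They report only what shows in the picture. A call takes as long as a camera call. They do not tell look-alikes from the thing itself.
- finder.recognise(camera, name): "point" ([column, row] in pixels, amid what is visible of it).
- finder.cut_out(camera, name): "mask" (420x560 bool, what is visible of it) and "point" ([column, row] in pixels, amid what is visible of it).
The state is a dict: "t": time; "joint_pos": joint angles; "joint_vel": joint speeds; "effort": joint torques, N m; "ee_pos": TCP position; "ee_rot": TCP orientation; "contact_force": force on the tool from outside, world axes, zero at the start; "moment": the same for the moment, N m; "opening": opening from 0.0 (shut) to 1.0 (fully open); "grasp_force": force on a finger pad.
Only numpy, scipy, OpenCV 4.12 (cv2) and the standard library are available. Lean on these libraries where they do the work, as an engineer would, in place of code of your own. Each camera call takes 0.05 s, during which the arm holds its last target. There are 200 camera calls.

### The job

Pack up the shift's equipment case: tip the spare battery that was left standing on end so that it lies flat in its pocket, move the handheld terminal from the sloped charging rack into the empty wide pocket, lying flat with its screen up, and when nothing stands above the rim close the lid fully. Carry the terminal all the way down and set it down gently rather than dropping it, leave the two-way radio in its charging bay and do not disturb the other things on the bench.

Things in the scene. Friction and masses are not known exactly. Their poses are not given: they have to be found in the camera images.
- case: Grey hard case, open on top, fixed to the bench, 185 (x) by 208 (y) by 50 high; walls and floor 6 thick. Origin: centre of its underside; z up, x to the hinge side, away from the robot (yaw within 0.25 rad). A divider 6 thick, 40 high, centred on y = -29 mm, along x, makes two pockets 173 long in x, 44 deep to the rim: a wide one at +y (124 wide), a narrow one at -y (66 wide).
- terminal_pocket (a point): Centre of the floor of the wide, empty pocket (6 mm above the bench); axes as the case.
- battery_pocket (a point): Centre of the floor of the narrow pocket (6 mm above the bench); axes as the case. The battery starts in this pocket, 50 to 65 mm to -x of here, its 22 mm thickness roughly along the case's x; there is room for it to lie down towards +x only.
- lid (a joint): Lid angle in rad: 0 closed on the rim, 1.57 upright; starts at 1.5 to 1.75 (stop at 1.9). A friction hinge: the lid stays wherever it is left, and takes 2 to 4 N at the free edge to move. No latch.
- lid_hinge (a point): Middle of the hinge line, on the far (+x) top rim of the case, 50.5 mm above the bench, parallel to the case's y. The lid is a flat grey plate 185 long, 208 wide, 8 thick; closed it reaches from here to the case's -x, open it stands up. This frame turns with the lid, which lies along its -x with the outer face at z = +8 mm.
- lid_edge (a point): Middle of the lid's free edge, on the outer face (upper when closed, away from the robot when open), 185 mm from the hinge line. A flat tab 60 wide, 8 thick, sticks 14 mm beyond the edge here.
- battery: Spare battery, dark grey block 100 by 50 by 22 mm, about 0.15 kg. Origin at its centre; z along the 100 mm length, y along the 50, x along the 22. Starts standing on end in the narrow pocket, near the pocket's robot-side end, its top 106 mm above the bench, 56 above the rim. Lying on its broad face its top is 22 mm below the rim.
- rack: White sloped charging rack, fixed to the bench, 250 wide in y, 150 deep in x, 100 high. Origin: centre of its underside; z up, x away from the robot. Its face slopes at 0.56 rad (32 degrees), low edge towards the robot. Two bays, at y = -60 and +60 mm: a rib 44 wide, 10 high carries the device, its lower end against a lip 64 wide that covers its lower 16 mm. No side walls.
- terminal: Handheld terminal, dark block 150 by 58 by 26 mm with a large screen and a keypad, about 0.35 kg. Origin at its centre; x along the 150 (up the slope), y along the 58, z out of the screen. Starts in either bay, lying face up on the slope, so its z leans 0.56 rad from vertical towards the robot. Grip it across the 58 mm width. Either way round is right in the pocket.
- radio: Two-way radio in the other bay: same width and thickness, body only 100 long with a thin stub antenna 50 long at its upper end, no screen. Origin at the centre of its 150 mm overall length. Leave it.
Not all that is in view belongs to the job. What is shaped like the terminal but purple is not meant.

How it is judged:
On the way:
1. with the lid still well open, the battery and the terminal both lie flat in their pockets, below the rim (x of terminal in the frame of case between -0.03 and 0.03 m and y of terminal in the frame of case between 0 and 0.072 m and z of terminal in the frame of case between 0.01 and 0.026 m and angle between terminal's own z axis and vertical below 0.12 rad and x of battery in the frame of case between -0.06 and 0.06 m and y of battery in the frame of case between -0.085 and -0.045 m and z of battery in the frame of case between 0.008 and 0.024 m and angle between battery's own z axis and vertical between 1.44 and 1.7 rad and value of joint lid above 0.9 rad), for 0.2 s.
At the end, for the whole second after the job is handed in: The lid is closed (within 0.04 rad of its stop) and still; the terminal lies at rest, screen up (within 0.12 rad of level), on the floor of the wide pocket; the battery lies at rest on its broad face (within 0.13 rad of level) on the floor of the narrow pocket (x of terminal in the frame of case between -0.03 and 0.03 m and y of terminal in the frame of case between 0 and 0.072 m and z of terminal in the frame of case between 0.01 and 0.026 m and angle between terminal's own z axis and vertical below 0.12 rad and x of battery in the frame of case between -0.06 and 0.06 m and y of battery in the frame of case between -0.085 and -0.045 m and z of battery in the frame of case between 0.008 and 0.024 m and angle between battery's own z axis and vertical between 1.44 and 1.7 rad and linear speed of each of terminal, battery below 0.02 m/s and value of joint lid below 0.04 rad and velocity of joint lid below 0.05 rad/s); the robot touches nothing.
It fails at once if the terminal falls freely (faster than 0.5 m/s while no finger touches it: a drop of more than about 13 mm) (linear speed of terminal above 0.5 m/s and contact force between the fingers and terminal below 0.05 N).
It fails at once if the radio is taken out of its bay or shifted more than 30 mm (distance of radio from where it was at the start of the episode above 0.03 m).
It fails at once if one of the other things on the bench (tape roll, marker, cartons, spray bottle, label roll, mug) is pushed more than 50 mm (distance of any of tape, marker, carton, carton2, spray, label_roll, mug from where it was at the start of the episode above 0.05 m).
It also fails if it takes over 67 s, if anything falls off the work surface, if the arm or the gripper's body presses on something with over 40 N, if the wrist force passes 120 N, or if a joint passes its speed limit or range.

## Working session

There is one attempt and no reset: what is moved stays moved. The work goes in short steps, Python scripts to look and compute and a tool call to move; the robot and the scene stay as the last step left them, time stands still between calls to the robot, and variables do not carry over. Pictures are saved under pics/ and viewed, at most 10 in all, crops included, and the job is handed in when it is done.

Besides the shell and the picture viewer there is one more tool, called after "Request:" in YAML: its name, and indented under it one key for each argument. step_arm: Moves the arm, as the interface text tells. Shift numbers are shares of 0.025 m and turn numbers shares of 2 rad, none past 1 either way. Its arguments: {"type":"object","properties":{"increments":{"type":"array","items":{"type":"array","items":{"type":"number"}}},"jaw":{"type":"number"},"grip_force":{"type":"number"}},"required":["increments"]}

```bash
mkdir -p pics; cat > h.py <<'E'
import numpy as np, cv2
from cell import r, snapshot, calibration, finder
def pts(c,d,m=None):
    v,u=np.nonzero((d>0) if m is None else (m&(d>0)))
    z=d[v,u]; P=np.c_[(u-c['cx'])/c['fx']*z,(v-c['cy'])/c['fy']*z,z]
    return (P-c['t'])@c['R'],u,v
def save(n,im): cv2.imwrite('pics/'+n+'.png',im[:,:,::-1])
E
python3 - <<'E'
from h import *
s=r.state(); print(s['t'],s['ee_pos'],s['ee_rot'],r.grasp_offset)
for n in ('top','scene'):
    im,d=snapshot(n); save(n,im); c=calibration(n); np.savez('pics/'+n,im=im,d=d)
    for k in ('case','lid','battery','rack','terminal','radio'):
        for o in finder.cut_out(n,k)[:2]:
            P,u,v=pts(c,d,o['mask'])
            print(n,k,round(o['p'],2),np.round(o['point']),len(P),np.round(np.median(P,0),3),np.round(P.min(0),3),np.round(P.max(0),3))
E
```

```text
0.0 [0.15971389 0.52601552 0.20642124] [-4.61376668e-01 -3.10726761e+00  1.83053953e-03] 0.0187
top case 0.6 [361. 171.] 8353 [ 0.533 -0.202  0.037] [ 0.353 -0.32  -0.005] [ 0.599 -0.074  0.251]
top case 0.15 [370. 140.] 3069 [ 0.56  -0.215  0.165] [ 0.536 -0.324 -0.005] [ 0.705 -0.114  0.251]
top lid 0.86 [370. 139.] 3140 [ 0.56  -0.216  0.168] [ 0.536 -0.324 -0.001] [ 0.695 -0.114  0.251]
top battery 0.95 [380. 217.] 380 [ 0.39  -0.242  0.096] [ 0.382 -0.285  0.003] [ 0.421 -0.22   0.112]
top rack 0.77 [199. 149.] 3913 [0.58  0.233 0.06 ] [ 0.474  0.11  -0.003] [0.689 0.39  0.113]
top rack 0.21 [369. 140.] 3091 [ 0.56  -0.215  0.168] [ 0.536 -0.317  0.051] [ 0.588 -0.114  0.251]
top terminal 0.7 [166. 289.] 1328 [0.207 0.298 0.026] [0.179 0.225 0.005] [0.237 0.375 0.034]
top terminal 0.59 [170. 153.] 1332 [0.547 0.298 0.088] [0.478 0.265 0.015] [0.62  0.333 0.127]
top radio 0.71 [216. 154.] 944 [0.545 0.177 0.077] [0.494 0.143 0.039] [0.621 0.207 0.12 ]
scene case 0.64 [264. 291.] 7380 [ 0.479 -0.201  0.028] [ 0.338 -0.32  -0.008] [ 0.591 -0.033  0.251]
scene lid 0.83 [287. 300.] 2540 [ 0.566 -0.226  0.174] [ 0.484 -0.32  -0.004] [ 0.591 -0.028  0.251]
scene battery 0.64 [224. 291.] 568 [ 0.405 -0.254  0.082] [ 0.365 -0.275  0.003] [ 0.413 -0.214  0.109]
scene rack 0.88 [382. 199.] 3021 [0.609 0.16  0.058] [ 0.487  0.106 -0.008] [0.665 0.368 0.117]
scene rack 0.45 [261. 291.] 7462 [ 0.48  -0.201  0.027] [ 0.335 -0.321 -0.005] [ 0.591 -0.015  0.251]
scene terminal 0.69 [383. 153.] 1105 [0.556 0.286 0.088] [0.48  0.259 0.027] [0.621 0.332 0.125]
scene terminal 0.57 [275. 122.] 860 [0.216 0.287 0.024] [ 0.166  0.22  -0.004] [0.241 0.374 0.031]
scene radio 0.93 [363. 186.] 936 [0.554 0.168 0.077] [ 0.481  0.138 -0.006] [0.629 0.237 0.121]
```

View pics/top.png

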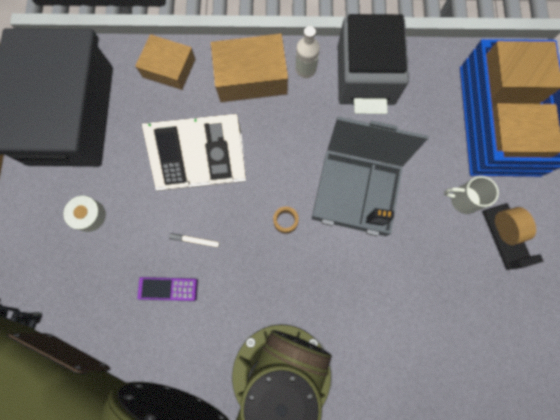

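View pics/scene.png

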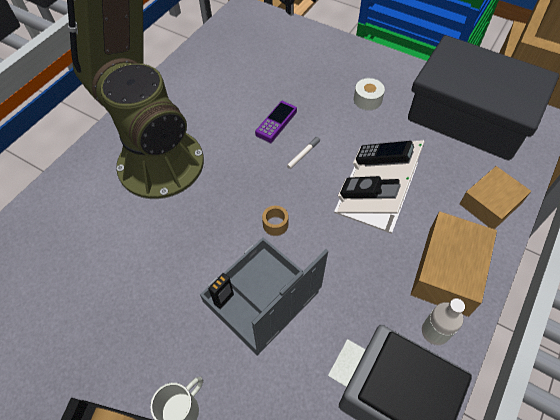

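```bash
python3 - <<'E'
from h import *
f=np.load('pics/top.npz'); c=calibration('top'); P,u,v=pts(c,f['d'])
# case rim
m=(P[:,2]>.042)&(P[:,2]<.058)&(P[:,0]>.33)&(P[:,0]<.62)&(P[:,1]>-.35)&(P[:,1]<-.05)
q=P[m]; print('rim',m.sum(),cv2.minAreaRect(q[:,:2].astype(np.float32)))
# robust: wall fits for yaw
best=None
for yaw in np.arange(-.3,.3,.01):
    cs,sn=np.cos(yaw),np.sin(yaw); a=q[:,:2]@np.array([[cs,-sn],[sn,cs]])
    lo,hi=np.percentile(a,1.5,0),np.percentile(a,98.5,0)
    A=np.prod(hi-lo)
    if best is None or A<best[0]: best=(A,yaw,hi-lo,np.array([[cs,-sn],[sn,cs]])@((lo+hi)/2))
print(best)
b=(P[:,2]>.1)&(P[:,2]<.112)&(abs(P[:,0]-.39)<.05)&(abs(P[:,1]+.245)<.05); print('bat',b.sum(),P[b].mean(0),cv2.minAreaRect(P[b][:,:2].astype(np.float32)))
l=(P[:,2]>.09)&(P[:,2]<.26)&(P[:,0]>.5)&(P[:,0]<.62)&(P[:,1]>-.34)&(P[:,1]<-.1); L=P[l]
A=np.c_[L[:,1:],np.ones(len(L))]; s=np.linalg.lstsq(A,L[:,0],rcond=None)[0]; print('lid x=a y+b z+c',s,len(L))
# terminal/rack
for n in('terminal','radio'):
  snapshot('top')
  for o in finder.cut_out('top',n)[:2]:
    mk=cv2.erode(o['mask'].astype(np.uint8),np.ones((3,3)))>0
    p,_,_=pts(c,f['d'],mk)
    if p[:,0].mean()<.3: continue
    k=np.ones(len(p),bool)
    for i in range(6):
        s=np.linalg.lstsq(np.c_[p[k][:,:2],np.ones(k.sum())],p[k][:,2],rcond=None)[0]
        e=p[:,2]-np.c_[p[:,:2],np.ones(len(p))]@s; k=abs(e)<max(.004,1*e[k].std())
    p=p[k]; print(n,'plane',s,k.sum(),'slope dir',np.arctan2(s[1],s[0]),'tilt',np.arctan(np.hypot(*s[:2])),cv2.minAreaRect(p[:,:2].astype(np.float32)),p.min(0),p.max(0))
w=P[(P[:,2]>.004)&(abs(P[:,0]-.57)<.15)&(abs(P[:,1]-.235)<.17)&(P[:,2]<.13)]
print('rack',cv2.minAreaRect(w[w[:,2]>.012][:,:2].astype(np.float32)))
E
```

```text
rim 911 ((0.4641248881816864, -0.19432766735553741), (0.20844466984272003, 0.19603398442268372), 77.50495147705078)
(np.float64(0.03862834923512241), np.float64(-0.21999999999999992), array([0.18657511, 0.20703914]), array([ 0.46785845, -0.19496798]))
bat 182 [ 0.39566842 -0.24591187  0.10541393] ((0.3963530957698822, -0.24674159288406372), (0.05007576569914818, 0.023030752316117287), 82.29312133789062)
lid x=a y+b z+c [0.21941747 0.02797475 0.60259854] 2714
terminal plane [ 0.61123744  0.09412576 -0.2743411 ] 1115 slope dir 0.1527919342569169 tilt 0.5538697542630043 ((0.5446720719337463, 0.2986845374107361), (0.12680764496326447, 0.055667031556367874), 7.384129524230957) [0.48025854 0.26551665 0.04501644] [0.6103507  0.3330136  0.12713082]
radio plane [ 0.58842957  0.06586308 -0.25528692] 701 slope dir 0.11146631640963353 tilt 0.5345934833806184 ((0.5606996417045593, 0.17742739617824554), (0.1253470629453659, 0.05540475621819496), 6.306382179260254) [0.49634003 0.14357318 0.04734357] [0.62086497 0.20591147 0.12034183]
rack ((0.5652228593826294, 0.2420204132795334), (0.1635982245206833, 0.2504151165485382), 7.013988018035889)
```

Request:
step_arm:
  increments:
    - [-0.5,0,0,-0.0525]
    - [-0.9,-0.6,0,-0.0525]
    - [-0.9,-0.7,0,-0.0525]
    - [-0.9,-0.7,0,-0.0525]
    - [-0.9,-0.7,0,0]
    - [-0.9,-0.7,0,0]
    - [-0.9,-0.7,0,0]
    - [-0.9,-0.7,0,0]
  jaw: 1
  grip_force: 50

```text
t: 1.57
ee_pos: [0.3339, 0.4082, 0.2071]
ee_rot: [-0.197, 3.135, 0.0]
contact_force: [-0.3, 0.7, -0.1]
opening: 0.999
grasp_force: 0.0
```

Request:
step_arm:
  increments:
    - [-0.9,-0.7,0,0]
    - [-0.9,-0.7,0,0]
    - [-0.9,-0.7,0,0]
    - [-0.9,-0.7,0,0]
    - [-0.9,-0.7,0,0]
    - [-0.9,-0.7,0,0]
    - [-0.5,-0.4,0,0]
    - [0,0,0,0]

```text
t: 2.23
ee_pos: [0.4955, 0.3117, 0.2066]
ee_rot: [0.192, -3.136, 0.001]
contact_force: [0.1, -0.0, 0.6]
opening: 0.996
grasp_force: 0.0
```

```bash
cat >> h.py <<'E'
from scipy.spatial.transform import Rotation as Ro
def tool():
    s=r.state(); R=Ro.from_rotvec(s['ee_rot']).as_matrix(); return s,R,np.arctan2(-R[1,0],-R[0,0])
def go(tgt,psi=None):
    "units to go, in tool axes (after spinning to psi)"
    s,R,p=tool(); 
    print('t',round(s['t'],2),'pos',np.round(s['ee_pos'],4),'psi',round(p,3),'tilt',np.round(R[2,2],4),'F',np.round(s['contact_force'],1),'open',round(s['opening'],3),'gf',round(s['grasp_force'],1))
    if psi is None: psi=p
    d=np.array(tgt)-s['ee_pos']; c,n=np.cos(psi),np.sin(psi)
    print('   units',np.round(np.array([-c*d[0]-n*d[1],-n*d[0]+c*d[1],-d[2]])/.025,2),'spin',round(-(psi-p)/2,4))
CY=-.217; CC=np.array([.467,-.195,0])
def case(x,y,z):
    c,n=np.cos(CY),np.sin(CY); return CC+[c*x-n*y,n*x+c*y,z]
E
python3 - <<'E'
from h import *
go((.5515,.2996,.057),.125)
im,d=snapshot('wrist'); c=calibration('wrist'); save('w1',im)
for o in finder.cut_out('wrist','terminal')[:2]:
    m=cv2.erode(o['mask'].astype(np.uint8),np.ones((5,5)))>0
    p,u,v=pts(c,d,m); k=np.ones(len(p),bool)
    for i in range(6):
        s=np.linalg.lstsq(np.c_[p[k][:,:2],np.ones(k.sum())],p[k][:,2],rcond=None)[0]
        k=abs(p[:,2]-np.c_[p[:,:2],np.ones(len(p))]@s)<.003
    p=p[k]; print(o['p'],k.sum(),s,'dir',np.arctan2(s[1],s[0]),'tilt',np.arctan(np.hypot(*s[:2])),cv2.minAreaRect(p[:,:2].astype(np.float32)),p.min(0),p.max(0))
E
```

```text
t 2.23 pos [0.4955 0.3117 0.2066] psi 0.122 tilt -1.0 F [ 0.1 -0.   0.6] open 0.996 gf 0.0
   units [-2.16 -0.76  5.98] spin -0.0013
0.72 6751 [ 0.61523254  0.07704191 -0.27026428] dir 0.12457559309414434 tilt 0.5550228333276633 ((0.5432572364807129, 0.2993685007095337), (0.1237712949514389, 0.05441228300333023), 6.633795261383057) [0.47995256 0.26634403 0.04673892] [0.6064373  0.33282092 0.12496382]
```

View pics/w1.png

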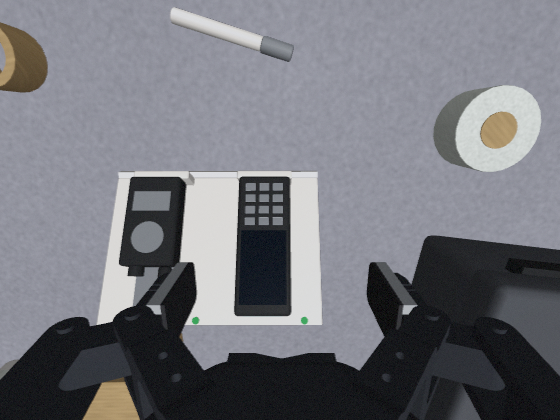

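Request:
step_arm:
  increments:
    - [-0.7,-0.25,0,-0.0013]
    - [-0.7,-0.25,0,0]
    - [-0.7,-0.24,0,0]
    - [0,0,0,0]
    - [0,0,0.8,0]
    - [0,0,0.8,0]
    - [0,0,0.8,0]
    - [0,0,0.8,0]

```text
t: 3.0
ee_pos: [0.5466, 0.3029, 0.1263]
ee_rot: [-0.203, 3.135, 0.0]
contact_force: [0.8, 0.3, -0.3]
opening: 1.0
grasp_force: 0.0
```

Request:
step_arm:
  increments:
    - [0,0,0.7,0]
    - [0,0,0.7,0]
    - [0,0,0.5,0]
    - [0,0,0.4,0]
    - [0,0,0.3,0]
    - [0,0,0.2,0]
    - [0,0,0,0]
    - [0,0,0,0]

```text
t: 3.67
ee_pos: [0.5481, 0.3018, 0.0574]
ee_rot: [-0.201, 3.135, 0.0]
contact_force: [-0.0, -0.3, 0.7]
opening: 1.002
grasp_force: 0.0
```

```bash
python3 -c "
from h import *
go((.55,.3,.057),.125)"
```

```text
t 3.67 pos [0.5481 0.3018 0.0574] psi 0.128 tilt -1.0 F [-0.  -0.3  0.7] open 1.002 gf 0.0
   units [-0.07 -0.08  0.02] spin 0.0014
```

Request:
step_arm:
  increments:
    - [-0.07,-0.08,0,0]
    - [0,0,0,0]
    - [0,0,0,0]
    - [0,0,0,0]
    - [0,0,0,0]
    - [0,0,0,0]
    - [0,0,0,0]
    - [0,0,0,0]
  jaw: -1
  grip_force: 50

```text
t: 4.33
ee_pos: [0.5504, 0.2998, 0.0582]
ee_rot: [-0.2, 3.134, 0.0]
contact_force: [-2.8, -3.0, 5.9]
opening: 0.656
grasp_force: 52.1
```

Request:
step_arm:
  increments:
    - [0,0,0,0]
    - [0,0,0,0]
    - [0,0,-0.2,0]
    - [0,0,-0.3,0]
    - [0,0,-0.4,0]
    - [0,0,-0.4,0]
    - [0,0,-0.4,0]
    - [0,0,0,0]

```text
t: 5.0
ee_pos: [0.551, 0.3004, 0.1025]
ee_rot: [-0.2, 3.132, 0.002]
contact_force: [0.3, 0.6, -3.6]
opening: 0.651
grasp_force: 53.8
```

```bash
python3 -c "
from h import *
go(case(0,.036,.2),CY)
im,d=snapshot('wrist');save('w2',im)"
```

```text
t 5.0 pos [0.551  0.3004 0.1025] psi 0.128 tilt -1.0 F [ 0.3  0.6 -3.6] open 0.651 gf 53.8
   units [ -0.99 -18.63  -3.9 ] spin 0.1724
```

View pics/w2.png

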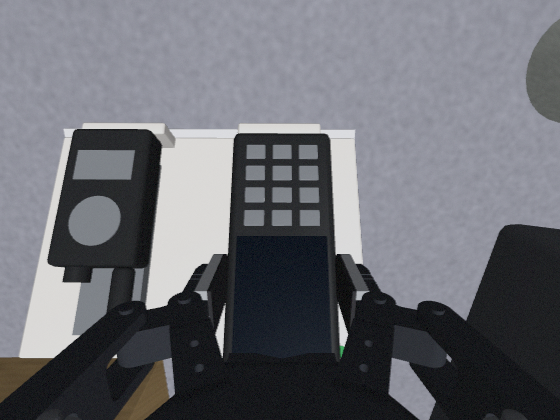

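Request:
step_arm:
  increments:
    - [0,0,-0.8,0.0431]
    - [0,0,-0.9,0.0431]
    - [0,0,-0.9,0.0431]
    - [0,0,-0.9,0.0431]
    - [0,-0.4,-0.4,0]
    - [0,-0.8,0,0]
    - [-0.05,-0.9,0,0]
    - [-0.1,-0.9,0,0]

```text
t: 5.72
ee_pos: [0.5365, 0.2245, 0.196]
ee_rot: [-0.334, -3.123, 0.001]
contact_force: [0.7, 0.2, -3.8]
opening: 0.653
grasp_force: 55.1
```

Request:
step_arm:
  increments:
    - [-0.1,-0.9,0,0]
    - [-0.1,-0.9,0,0]
    - [-0.1,-0.9,0,0]
    - [-0.1,-0.9,0,0]
    - [-0.1,-0.9,0,0]
    - [-0.1,-0.9,0,0]
    - [-0.1,-0.9,0,0]
    - [-0.1,-0.9,0,0]

```text
t: 6.38
ee_pos: [0.5173, 0.0442, 0.1961]
ee_rot: [-0.335, -3.123, 0.0]
contact_force: [-0.1, -0.4, -3.8]
opening: 0.653
grasp_force: 55.1
```

Request:
step_arm:
  increments:
    - [-0.1,-0.9,0,0]
    - [0,-0.9,0,0]
    - [0,-0.9,0,0]
    - [0,-0.9,0,0]
    - [0,-0.9,0,0]
    - [0,-0.9,0,0]
    - [0,-0.9,0,0]
    - [0,-0.9,0,0]

```text
t: 7.05
ee_pos: [0.4807, -0.1318, 0.1961]
ee_rot: [-0.335, -3.123, -0.0]
contact_force: [0.4, 0.1, -4.7]
opening: 0.656
grasp_force: 55.1
```

```bash
python3 - <<'E'
from h import *
go(case(0,.036,.12),CY)
im,d=snapshot('wrist');save('w3',im); c=calibration('wrist')
for o in finder.cut_out('wrist','terminal')[:1]:
    m=cv2.erode(o['mask'].astype(np.uint8),np.ones((5,5)))>0
    p,u,v=pts(c,d,m); k=np.ones(len(p),bool)
    for i in range(6):
        s=np.linalg.lstsq(np.c_[p[k][:,:2],np.ones(k.sum())],p[k][:,2],rcond=None)[0]
        k=abs(p[:,2]-np.c_[p[:,:2],np.ones(len(p))]@s)<.003
    p=p[k]; print(o['p'],k.sum(),s,'tilt',np.arctan(np.hypot(*s[:2])),p.min(0),p.max(0))
# refine case from wrist
P,u,v=pts(c,d); m=(P[:,2]>.044)&(P[:,2]<.057)&(P[:,0]>.33)&(P[:,0]<.62)&(P[:,1]>-.35)&(P[:,1]<-.05)
q=P[m]-CC; cs,n=np.cos(CY),np.sin(CY); a=np.c_[cs*q[:,0]+n*q[:,1],-n*q[:,0]+cs*q[:,1]]
print(len(a),np.percentile(a,[0,1,2,50,98,99,100],axis=0).round(4))
E
```

```text
t 7.05 pos [ 0.4807 -0.1318  0.1961] psi -0.214 tilt -1.0 F [ 0.4  0.1 -4.7] open 0.656 gf 55.1
   units [-0.01 -1.15  3.04] spin 0.0016
0.89 22035 [ 0.61305939 -0.1378543  -0.08465095] tilt 0.5610171743066997 [ 0.40872484 -0.16922056  0.18324094] [ 0.51859763 -0.09560906  0.24883441]
3081 [[-0.0917 -0.11  ]
 [-0.0911 -0.1094]
 [-0.0911 -0.1091]
 [-0.0679 -0.0717]
 [ 0.0935  0.0961]
 [ 0.0939  0.0973]
 [ 0.0962  0.0985]]
```

View pics/w3.png

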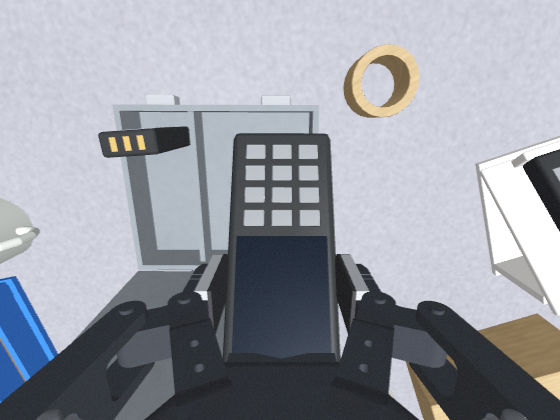

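Request:
step_arm:
  increments:
    - [0,-0.6,0,0]
    - [0,-0.6,0,0]
    - [0,0,0.8,0]
    - [0,0,1,0]
    - [0,0,1,0]
    - [0,0,1,0]
    - [0,0,0.8,0]
    - [0,0,0.7,0]

```text
t: 7.82
ee_pos: [0.4743, -0.1593, 0.0624]
ee_rot: [-0.336, -3.122, -0.001]
contact_force: [-0.0, 0.2, -4.1]
opening: 0.649
grasp_force: 55.2
```

Request:
step_arm:
  increments:
    - [0,0,0.4,0]
    - [0,0,0.2,0]
    - [0,0,0.1,0]
    - [0,0,0.1,0]
    - [0,0,0.1,0]
    - [0,0,0.1,0]
    - [0,0,0.1,0]
    - [0,0,0,0]
  grip_force: 25

```text
t: 8.48
ee_pos: [0.4761, -0.16, 0.0373]
ee_rot: [0.34, 3.122, -0.001]
contact_force: [2.3, -0.8, 0.2]
opening: 0.652
grasp_force: 55.9
```

```bash
cat >> h.py <<'E'
def term():
    im,d=snapshot('wrist'); c=calibration('wrist')
    for o in finder.cut_out('wrist','terminal')[:1]:
        m=cv2.erode(o['mask'].astype(np.uint8),np.ones((5,5)))>0
        p,u,v=pts(c,d,m); k=np.ones(len(p),bool)
        for i in range(6):
            s=np.linalg.lstsq(np.c_[p[k][:,:2],np.ones(k.sum())],p[k][:,2],rcond=None)[0]
            k=abs(p[:,2]-np.c_[p[:,:2],np.ones(len(p))]@s)<.003
        p=p[k]; q=p-CC; cs,n=np.cos(CY),np.sin(CY); a=np.c_[cs*q[:,0]+n*q[:,1],-n*q[:,0]+cs*q[:,1],q[:,2]]
        print(o['p'],k.sum(),'tilt',np.arctan(np.hypot(*s[:2])),'case frame',a.min(0).round(4),a.max(0).round(4))
    return im
E
python3 - <<'E'
from h import *
go(case(0,.033,.01),CY); term()
E
```

```text
t 8.48 pos [ 0.4761 -0.16    0.0373] psi -0.217 tilt -1.0 F [ 2.3 -0.8  0.2] open 0.652 gf 55.9
   units [ 0.05 -0.12  1.09] spin 0.0001
0.98 22393 tilt 0.5213285514089108 case frame [-0.0683  0.0079  0.0274] [0.0346 0.0629 0.0896]
```

Request:
step_arm:
  increments:
    - [0,0,0.06,0]
    - [0,0,0.08,0]
    - [0,0,0.08,0]
    - [0,0,0.08,0]
    - [0,0,0.08,0]
    - [0,0,0.08,0]
    - [0,0,0.08,0]
    - [0,0,0,0]
  jaw: -1
  grip_force: 25

```text
t: 9.25
ee_pos: [0.477, -0.1604, 0.0244]
ee_rot: [0.34, 3.119, -0.002]
contact_force: [6.0, -1.1, 7.2]
opening: 0.652
grasp_force: 59.0
```

```bash
python3 - <<'E'
from h import *
go(case(0,.033,.01),CY); term()
E
```

```text
t 9.25 pos [ 0.477  -0.1604  0.0244] psi -0.217 tilt -1.0 F [ 6.  -1.1  7.2] open 0.652 gf 59.0
   units [ 0.09 -0.12  0.58] spin 0.0
0.97 24250 tilt 0.33566122963677086 case frame [-0.0734  0.0076  0.0286] [0.0398 0.0633 0.0716]
```

Request:
step_arm:
  increments:
    - [0,0,0.08,0]
    - [0,0,0.1,0]
    - [0,0,0.1,0]
    - [0,0,0.1,0]
    - [0,0,0.1,0]
    - [0,0,0.08,0]
    - [0,0,0.06,0]
    - [0,0,0,0]

```text
t: 10.02
ee_pos: [0.4764, -0.1602, 0.0085]
ee_rot: [0.34, 3.121, -0.001]
contact_force: [5.4, -0.8, 5.3]
opening: 0.651
grasp_force: 61.7
```

```bash
python3 - <<'E'
from h import *
go(case(0,.033,.003),CY); term()
E
```

```text
t 10.02 pos [ 0.4764 -0.1602  0.0085] psi -0.217 tilt -1.0 F [ 5.4 -0.8  5.3] open 0.651 gf 61.7
   units [ 0.07 -0.12  0.22] spin 0.0
0.62 26268 tilt 0.12589155659412188 case frame [-0.0798  0.0077  0.029 ] [0.046  0.0628 0.0491]
```

Request:
step_arm:
  increments:
    - [0,0,0.06,0]
    - [0,0,0.06,0]
    - [0,0,0.05,0]
    - [0,0,0.05,0]
    - [0,0,0.04,0]
    - [0,0,0,0]
    - [0,0,0,0]
    - [0,0,0,0]

```text
t: 10.78
ee_pos: [0.4761, -0.1601, 0.002]
ee_rot: [0.34, 3.122, -0.001]
contact_force: [4.8, -1.2, 4.5]
opening: 0.651
grasp_force: 62.2
```

```bash
python3 - <<'E'
from h import *
go(case(0,.033,.001),CY); term()
E
```

```text
t 10.78 pos [ 0.4761 -0.1601  0.002 ] psi -0.217 tilt -1.0 F [ 4.8 -1.2  4.5] open 0.651 gf 62.2
   units [ 0.06 -0.12  0.04] spin 0.0
0.63 27267 tilt 0.04506482070009058 case frame [-0.0815  0.0075  0.0286] [0.049  0.063  0.0388]
```

Request:
step_arm:
  increments:
    - [0,0,0,0]
    - [0,0,0,0]
    - [0,0,0,0]
    - [0,0,0,0]
    - [0,0,-0.2,0]
    - [0,0,-0.4,0]
    - [0,0,-0.6,0]
    - [0,0,-0.8,0]
  jaw: 0.6

```text
t: 11.55
ee_pos: [0.4749, -0.1596, 0.052]
ee_rot: [-0.34, -3.122, -0.001]
contact_force: [0.5, -0.0, -0.2]
opening: 0.8
grasp_force: 0.0
```

Request:
step_arm:
  increments:
    - [0,0,-0.9,0]
    - [0,0,-0.9,0]
    - [0,0,-0.9,0]
    - [0,0,-0.9,0]
    - [0,0,-0.9,0]
    - [0.3,0,-0.5,0]
    - [0.9,0,0,0]
    - [0.9,0,0,0]

```text
t: 12.22
ee_pos: [0.4238, -0.1484, 0.1779]
ee_rot: [0.34, 3.121, -0.001]
contact_force: [0.7, 0.4, -1.0]
opening: 0.802
grasp_force: 0.0
```

```bash
python3 - <<'E'
from h import *
im=term(); save('w4',im)
go(case(-.108,-.0656,.092),CY)
im,d=snapshot('top'); c=calibration('top'); P,u,v=pts(c,d)
b=(P[:,2]>.1)&(P[:,2]<.112)&(abs(P[:,0]-.39)<.05)&(abs(P[:,1]+.245)<.05); print('bat',b.sum(),P[b].mean(0))
E
```

```text
0.61 5383 tilt 0.0037855530120751682 case frame [-0.0841  0.0092  0.0282] [0.0583 0.0622 0.034 ]
t 12.32 pos [ 0.4223 -0.148   0.1776] psi -0.217 tilt -1.0 F [-0.8 -0.7  0.5] open 0.8 gf 0.0
   units [ 2.17 -4.08  3.42] spin -0.0001
bat 0 [nan nan nan]<stdin>:5: RuntimeWarning: Mean of empty slice.
  ret = um.true_divide(
```

View pics/w4.png

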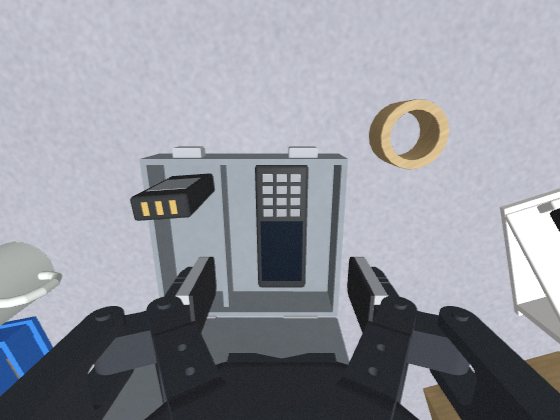

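Request:
step_arm:
  increments:
    - [0.9,-0.3,0,0]
    - [0.9,-0.6,0,0]
    - [0.4,-0.9,0,0]
    - [0,-0.9,0,0]
    - [0,-0.9,0,0]
    - [0,-0.5,0,0]
    - [0,0,0.5,0]
    - [0,0,0.9,0]
  jaw: -1

```text
t: 13.03
ee_pos: [0.3497, -0.2386, 0.1432]
ee_rot: [0.342, 3.119, -0.004]
contact_force: [1.4, 0.3, -0.5]
opening: -0.001
grasp_force: 0.0
```

Request:
step_arm:
  increments:
    - [0,0,0.9,0]
    - [0,0,0.6,0]
    - [0,0,0.5,0]
    - [0,0,0,0]
    - [-0.3,0,0,0]
    - [-0.3,0,0,0]
    - [-0.3,0,0,0]
    - [0,0,0,0]

```text
t: 13.7
ee_pos: [0.3722, -0.2423, 0.0923]
ee_rot: [0.339, 3.121, -0.002]
contact_force: [0.0, -0.6, -0.2]
opening: -0.001
grasp_force: 0.0
```

```bash
python3 - <<'E'
from h import *
go(case(-.045,-.0656,.092),CY)
im,d=snapshot('scene'); save('s2',im[230:350,170:350].repeat(3,0).repeat(3,1))
E
```

```text
t 13.7 pos [ 0.3722 -0.2423  0.0923] psi -0.217 tilt -1.0 F [ 0.  -0.6 -0.2] open -0.001 gf 0.0
   units [-1.5   0.04  0.01] spin 0.0002
```

View pics/s2.png

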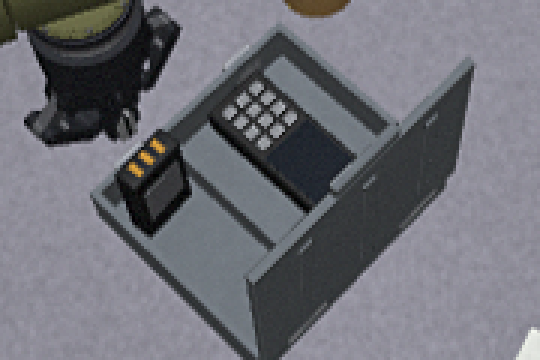

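Request:
step_arm:
  increments:
    - [-0.15,0,0,0]
    - [-0.2,0,0,0]
    - [-0.2,0,0,0]
    - [-0.2,0,0,0]
    - [-0.2,0,0,0]
    - [-0.2,0,0,0]
    - [-0.2,0,0,0]
    - [-0.2,0,0,0]

```text
t: 14.42
ee_pos: [0.4088, -0.2501, 0.0915]
ee_rot: [-0.34, -3.123, -0.0]
contact_force: [-0.1, -0.1, 0.2]
opening: -0.002
grasp_force: 0.0
```

Request:
step_arm:
  increments:
    - [-0.2,0,0,0]
    - [-0.2,0,0,0]
    - [0,0,0,0]
    - [0,0,0,0]
    - [0,0,0,0]
    - [0,0,0,0]
    - [0,0,0,0]
    - [0,0,0,0]

```text
t: 15.08
ee_pos: [0.4179, -0.2521, 0.0915]
ee_rot: [0.34, 3.123, -0.0]
contact_force: [0.4, -1.3, -0.6]
opening: 0.0
grasp_force: 0.0
```

```bash
python3 - <<'E'
from h import *
go(case(.14,-.0,.2),CY)
im,d=snapshot('scene'); save('s3',im[230:350,170:350].repeat(3,0).repeat(3,1))
E
```

```text
t 15.08 pos [ 0.4179 -0.2521  0.0915] psi -0.217 tilt -1.0 F [ 0.4 -1.3 -0.6] open 0.0 gf 0.0
   units [-7.02  2.65 -4.34] spin -0.0
```

View pics/s3.png

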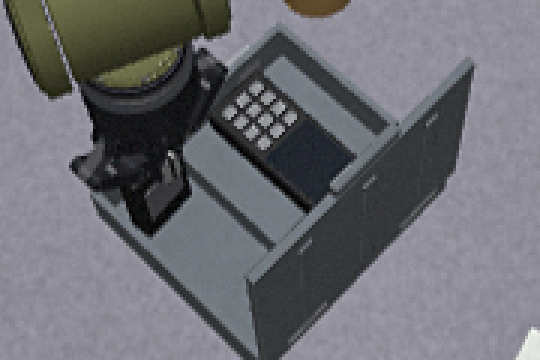

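```bash
python3 - <<'E'
from h import *
im,d=snapshot('wrist'); save('w5',im)
im,d=snapshot('scene'); c=calibration('scene')
for o in finder.cut_out('scene','battery')[:1]:
    p,u,v=pts(c,d,o['mask']); q=p-CC; cs,n=np.cos(CY),np.sin(CY); a=np.c_[cs*q[:,0]+n*q[:,1],-n*q[:,0]+cs*q[:,1],q[:,2]]
    print(o['p'],o['point'],len(a),np.percentile(a,[5,25,50,75,95],axis=0).round(3))
    for z in (.02,.04,.06,.08,.1):
        k=abs(a[:,2]-z)<.01; print(z,k.sum(),np.percentile(a[k],[50,90],axis=0).round(3) if k.sum() else '')
E
```

```text
0.62 [222.7, 297.3] 289 [[-0.056 -0.092  0.012]
 [-0.047 -0.089  0.028]
 [-0.045 -0.078  0.049]
 [-0.045 -0.064  0.071]
 [-0.044 -0.048  0.098]]
0.02 74 [[-0.046 -0.073  0.021]
 [-0.044 -0.051  0.028]]
0.04 68 [[-0.046 -0.075  0.039]
 [-0.044 -0.049  0.048]]
0.06 66 [[-0.045 -0.074  0.058]
 [-0.044 -0.054  0.066]]
0.08 45 [[-0.045 -0.084  0.078]
 [-0.044 -0.071  0.087]]
0.1 29 [[-0.045 -0.086  0.098]
 [-0.044 -0.078  0.104]]
```

View pics/w5.png

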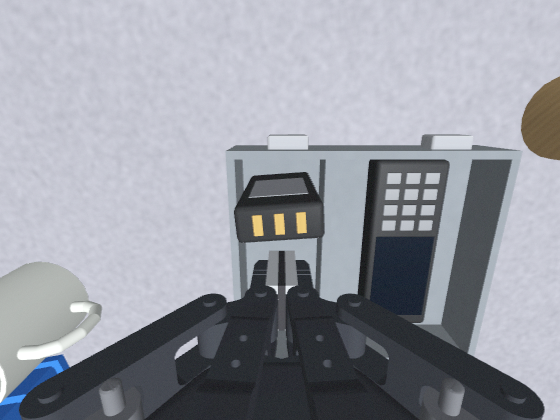

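```bash
python3 - <<'E'
from h import *
cs,n=np.cos(CY),np.sin(CY)
tc=lambda p:np.c_[cs*(p-CC)[:,0]+n*(p-CC)[:,1],-n*(p-CC)[:,0]+cs*(p-CC)[:,1],p[:,2]]
s=r.state(); print(s['t'],'tcp case',tc(s['ee_pos'][None]))
im,d=snapshot('wrist'); c=calibration('wrist'); print('cam',tc((-c['R'].T@c['t'])[None]))
pr=c['R']@s['ee_pos']+c['t']; print('tcp px',pr[:2]/pr[2]*c['fx']+[c['cx'],c['cy']],pr[2])
for x,y in((280,187),(280,210),(280,222),(280,236),(280,246),(280,258),(280,270),(280,285),(245,225),(315,225),(265,265)):
    z=d[y,x]; p=np.array([(x-c['cx'])/c['fx']*z,(y-c['cy'])/c['fy']*z,z]); print(x,y,tc(((p-c['t'])@c['R'])[None]).round(3),im[y,x])
E
```

```text
15.2833 tcp case [[-0.03555231 -0.06634886  0.09152083]]
cam [[-0.1113292  -0.06713948  0.25780205]]
tcp px [282.51846149 248.96816212] 0.18118330423678472
280 187 [[-0.069 -0.068  0.065]] [ 98  99 105]
280 210 [[-0.065 -0.068  0.105]] [82 85 87]
280 222 [[-0.058 -0.068  0.106]] [237 205 127]
280 236 [[-0.05  -0.068  0.106]] [72 74 76]
280 246 [[ 0.001 -0.068  0.004]] [173 181 190]
280 258 [[-0.047 -0.068  0.128]] [40 39 43]
280 270 [[-0.047 -0.068  0.14 ]] [41 42 45]
280 285 [[-0.047 -0.068  0.151]] [54 55 58]
245 225 [[-0.056 -0.087  0.105]] [69 73 73]
315 225 [[-0.056 -0.048  0.105]] [76 78 81]
265 265 [[-0.044 -0.075  0.128]] [41 44 50]
```

```bash
python3 - <<'E'
from h import *
cs,n=np.cos(CY),np.sin(CY)
im,d=snapshot('wrist'); c=calibration('wrist')
P=np.full((420,560,3),np.nan); p,u,v=pts(c,d); P[v,u]=p
print('cols',list(range(250,316,5)))
for y in range(238,264,3): print(y,[(int(1000*(cs*(P[y,x]-CC)[0]+n*(P[y,x]-CC)[1])),int(1000*P[y,x,2])) if P[y,x,0]==P[y,x,0] else None for x in range(250,316,5)])
E
```

```text
cols [250, 255, 260, 265, 270, 275, 280, 285, 290, 295, 300, 305, 310, 315]
238 [(-48, 106), (-48, 105), (-48, 105), (-48, 104), (-48, 104), (-48, 104), (-48, 105), (-47, 103), (-48, 105), (-48, 104), (-48, 105), (-48, 105), (-7, 5), (-7, 6)]
241 [(-46, 104), (-46, 105), (-46, 103), (-4, 5), (-3, 4), (-4, 5), (-4, 5), (-4, 5), (-4, 5), (-4, 5), (-5, 6), (-4, 5), (-4, 5), (-4, 4)]
244 [(0, 4), (-1, 5), (-1, 4), (-1, 4), (0, 3), (0, 4), (0, 4), (-1, 4), (-1, 4), (-1, 5), (-1, 5), (-1, 5), (-1, 5), (0, 4)]
247 [(1, 5), (1, 6), (1, 5), (1, 5), (2, 4), (1, 5), (1, 5), (1, 5), (1, 5), (1, 5), (1, 5), (1, 5), (1, 4), (1, 4)]
250 [(4, 5), (5, 4), (4, 5), (5, 4), (4, 5), (4, 6), (4, 5), (4, 5), (4, 4), (5, 4), (4, 6), (5, 4), (4, 5), (4, 5)]
253 [(7, 5), (7, 5), (7, 5), (8, 4), (-47, 121), (-47, 122), (-47, 122), (-47, 122), (-47, 122), (7, 5), (7, 5), (7, 5), (7, 5), (7, 6)]
256 [(11, 4), (10, 5), (11, 4), (10, 5), (-47, 125), (-47, 125), (-47, 125), (-47, 125), (-47, 125), (11, 5), (11, 4), (10, 5), (11, 4), (10, 5)]
259 [(14, 4), (14, 4), (14, 5), (14, 4), (-46, 128), (-46, 127), (-47, 129), (-47, 129), (-47, 128), (-47, 128), (13, 5), (13, 5), (14, 3), (13, 5)]
262 [(17, 4), (17, 4), (-43, 124), (-43, 124), (-47, 132), (-47, 133), (-47, 132), (-47, 132), (-47, 131), (-47, 131), (-43, 124), (-43, 124), (17, 4), (16, 5)]
```

Request:
step_arm:
  increments:
    - [0.6,0,0,0]
    - [0.8,0,0,0]
    - [0.8,0,0,0]
    - [0.6,0,0,0]
    - [0,0,0.6,0]
    - [0,0,0.65,0]
    - [0,0,0,0]
    - [0,0,0,0]

```text
t: 16.05
ee_pos: [0.3495, -0.2369, 0.0601]
ee_rot: [-0.34, -3.122, -0.001]
contact_force: [0.1, 0.7, 1.4]
opening: 0.0
grasp_force: 0.0
```

Request:
step_arm:
  increments:
    - [-0.4,0,0,0]
    - [-0.3,0,0,0]
    - [-0.2,0,0,0]
    - [-0.2,0,0,0]
    - [-0.2,0,0,0]
    - [-0.2,0,0,0]
    - [-0.2,0,0,0]
    - [0,0,0,0]

```text
t: 16.72
ee_pos: [0.3919, -0.2464, 0.0603]
ee_rot: [0.34, 3.123, -0.0]
contact_force: [-0.3, 0.4, -0.4]
opening: -0.0
grasp_force: 0.0
```

```bash
cat >> h.py <<'E'
def tc(p):
    cs,n=np.cos(CY),np.sin(CY); p=np.atleast_2d(p); q=p-CC
    return np.c_[cs*q[:,0]+n*q[:,1],-n*q[:,0]+cs*q[:,1],p[:,2]]
def bat(cam):
    im,d=snapshot(cam); c=calibration(cam)
    for o in finder.cut_out(cam,'battery')[:1]:
        a=tc(pts(c,d,o['mask'])[0]); print(cam,o['p'],np.round(o['point']),len(a)); print(np.percentile(a,[2,25,50,75,98],axis=0).round(3))
    return im
E
python3 - <<'E'
from h import *
s=r.state(); print(s['t'],tc(s['ee_pos']),s['contact_force']); bat('wrist'); bat('scene')
E
```

```text
16.7167 [[-0.06222922 -0.06636637  0.06027627]] [-0.27389264  0.36693518 -0.41409505]
wrist 0.88 [284. 247.] 3723
[[-0.067 -0.092  0.015]
 [-0.063 -0.083  0.031]
 [-0.059 -0.067  0.045]
 [-0.054 -0.052  0.062]
 [-0.029 -0.044  0.106]]
scene 0.63 [230. 294.] 336
[[-0.05  -0.091  0.034]
 [-0.028 -0.086  0.084]
 [-0.017 -0.072  0.097]
 [-0.01  -0.057  0.1  ]
 [-0.004 -0.042  0.105]]
```

Request:
step_arm:
  increments:
    - [-0.2,0,0,0]
    - [-0.2,0,0,0]
    - [-0.2,0,0,0]
    - [-0.2,0,0,0]
    - [0,0,0,0]
    - [0,0,0,0]
    - [0,0,0,0]
    - [0,0,0,0]

```text
t: 17.58
ee_pos: [0.4105, -0.2505, 0.0602]
ee_rot: [-0.34, -3.123, -0.0]
contact_force: [0.3, -1.2, 0.2]
opening: -0.001
grasp_force: 0.0
```

```bash
python3 - <<'E'
from h import *
s=r.state(); print(s['t'],tc(s['ee_pos']),s['contact_force']); bat('wrist'); bat('scene')
E
```

```text
17.5833 [[-0.04320129 -0.06631256  0.0601929 ]] [ 0.29170684 -1.15628205  0.18146243]
wrist 0.97 [288. 246.] 2516
[[-0.042 -0.09   0.006]
 [-0.039 -0.078  0.025]
 [-0.033 -0.064  0.027]
 [-0.025 -0.05   0.027]
 [ 0.053 -0.041  0.028]]
scene 0.93 [243. 313.] 798
[[-0.037 -0.09   0.006]
 [-0.018 -0.08   0.025]
 [ 0.002 -0.068  0.026]
 [ 0.022 -0.054  0.028]
 [ 0.052 -0.038  0.03 ]]
```

```bash
python3 - <<'E'
from h import *
go(case(-.043,0,.27),CY); go(case(.145,0,.27),CY)
f=np.load('pics/top.npz'); P,_,_=pts(calibration('top'),f['d'])
for x in (.6,.63,.66,.69,.72):
    k=(abs(P[:,0]-x)<.015)&(P[:,1]>-.36)&(P[:,1]<-.1)&(P[:,2]>.02); print(x,k.sum(),P[k,2].max() if k.sum() else 0)
print('arc TCP case x,z and unit increments')
th=np.linspace(1.6,0,25); X=.0925-.17*np.cos(th)+.008*np.sin(th)+.011; Z=.0505+.17*np.sin(th)+.008*np.cos(th)-.029
print(X[0],Z[0],X[-1],Z[-1]); print([(round(a,2),round(b,2)) for a,b in zip(-np.diff(X)/.025,-np.diff(Z)/.025)])
E
```

```text
t 17.78 pos [ 0.4106 -0.2505  0.0603] psi -0.217 tilt -1.0 F [ 0.   0.  -0.3] open 0.001 gf 0.0
   units [-0.    2.65 -8.39] spin -0.0
t 17.78 pos [ 0.4106 -0.2505  0.0603] psi -0.217 tilt -1.0 F [ 0.   0.  -0.3] open 0.001 gf 0.0
   units [-7.52  2.65 -8.39] spin -0.0
0.6 15 0.2361887485175514
0.63 0 0
0.66 0 0
0.69 129 0.04987707878595721
0.72 323 0.05090191503189791
arc TCP case x,z and unit increments
0.11646050761555114 0.19119391633864558 -0.06650000000000002 0.029500000000000002
[(np.float64(0.45), np.float64(-0.02)), (np.float64(0.45), np.float64(0.01)), (np.float64(0.45), np.float64(0.04)), (np.float64(0.45), np.float64(0.07)), (np.float64(0.44), np.float64(0.1)), (np.float64(0.43), np.float64(0.13)), (np.float64(0.43), np.float64(0.16)), (np.float64(0.41), np.float64(0.19)), (np.float64(0.4), np.float64(0.21)), (np.float64(0.39), np.float64(0.24)), (np.float64(0.37), np.float64(0.27)), (np.float64(0.35), np.float64(0.29)), (np.float64(0.33), np.float64(0.31)), (np.float64(0.31), np.float64(0.33)), (np.float64(0.29), np.float64(0.35)), (np.float64(0.26), np.float64(0.37)), (np.float64(0.24), np.float64(0.39)), (np.float64(0.21), np.float64(0.4)), (np.float64(0.18), np.float64(0.42)), (np.float64(0.15), np.float64(0.43)), (np.float64(0.13), np.float64(0.44)), (np.float64(0.1), np.float64(0.44)), (np.float64(0.07), np.float64(0.45)), (np.float64(0.04), np.float64(0.45))]
```

Request:
step_arm:
  increments:
    - [0,0,-0.8,0]
    - [0,0.3,-1,0]
    - [0,0.4,-1,0]
    - [0,0.4,-1,0]
    - [0,0.4,-1,0]
    - [0,0.4,-1,0]
    - [0,0.4,-1,0]
    - [0,0.35,-1,0]

```text
t: 18.45
ee_pos: [0.4248, -0.1852, 0.2566]
ee_rot: [0.34, 3.123, -0.0]
contact_force: [1.0, 0.8, -0.0]
opening: 0.005
grasp_force: 0.0
```

Request:
step_arm:
  increments:
    - [0,0,-0.8,0]
    - [-0.6,0,0,0]
    - [-0.9,0,0,0]
    - [-1,0,0,0]
    - [-1,0,0,0]
    - [-1,0,0,0]
    - [-1,0,0,0]
    - [-1,0,0,0]

```text
t: 19.12
ee_pos: [0.5847, -0.221, 0.275]
ee_rot: [-0.34, -3.123, -0.0]
contact_force: [-0.5, 0.7, 0.6]
opening: 0.005
grasp_force: 0.0
```

Request:
step_arm:
  increments:
    - [-1,0,0,0]
    - [-0.2,0,0,0]
    - [0,0,0,0]
    - [0,0,0,0]
    - [0,0,0,0]
    - [0,0,0,0]
    - [0,0,0,0]
    - [0,0,0,0]

```text
t: 19.78
ee_pos: [0.6126, -0.2273, 0.2758]
ee_rot: [0.34, 3.122, -0.0]
contact_force: [0.6, 0.3, 0.3]
opening: -0.002
grasp_force: 0.0
```

```bash
python3 - <<'E'
from h import *
go(case(.145,0,.195),CY); print(tc(r.state()['ee_pos']))
E
```

```text
t 19.78 pos [ 0.6126 -0.2273  0.2758] psi -0.217 tilt -1.0 F [0.6 0.3 0.3] open -0.002 gf 0.0
   units [0.17 0.01 3.23] spin -0.0001
[[ 1.49161686e-01 -1.47758784e-04  2.75770220e-01]]
```

Request:
step_arm:
  increments:
    - [0,0,0.8,0]
    - [0,0,0.9,0]
    - [0,0,0.9,0]
    - [0,0,0.6,0]
    - [0,0,0,0]
    - [0.4,0,0,0]
    - [0.4,0,0,0]
    - [0.4,0,0,0]

```text
t: 20.45
ee_pos: [0.5835, -0.2208, 0.1966]
ee_rot: [0.34, 3.122, -0.001]
contact_force: [-0.1, -0.1, -0.6]
opening: -0.001
grasp_force: 0.0
```

Request:
step_arm:
  increments:
    - [0.3,0,0,0]
    - [0.3,0,0,0]
    - [0.4,0,0,0]
    - [0.4,0,0.05,0]
    - [0.4,0,0.05,0]
    - [0.4,0,0.1,0]
    - [0.4,0,0.1,0]
    - [0,0,0,0]

```text
t: 21.12
ee_pos: [0.5191, -0.2066, 0.1882]
ee_rot: [0.34, 3.123, -0.0]
contact_force: [0.4, -0.5, 0.0]
opening: -0.002
grasp_force: 0.0
```

```bash
cat >> h.py <<'E'
def lid():
    im,d=snapshot('top'); c=calibration('top')
    for cam in ('top','scene'):
        if cam=='scene': im,d=snapshot(cam); c=calibration(cam)
        for o in finder.cut_out(cam,'lid')[:1]:
            a=tc(pts(c,d,cv2.erode(o['mask'].astype(np.uint8),np.ones((3,3)))>0)[0]); a=a[(a[:,2]>.06)]
            if len(a)>20:
                C=a.mean(0); n=np.linalg.svd(a-C,full_matrices=False)[2][2]; print(cam,o['p'],len(a),C.round(3),'theta',np.arctan2(abs(n[0]),abs(n[2])).round(3),a.min(0).round(3),a.max(0).round(3))
def st(): 
    s=r.state(); print(s['t'],tc(s['ee_pos']).round(4),np.round(s['contact_force'],1))
E
python3 - <<'E'
from h import *
st(); lid()
E
```

```text
21.1167 [[ 5.340e-02 -1.000e-04  1.882e-01]] [ 0.4 -0.5  0. ]
scene 0.81 4297 [ 0.069 -0.011  0.14 ] theta 1.213 [ 0.033 -0.105  0.06 ] [0.1   0.101 0.227]
```

Request:
step_arm:
  increments:
    - [0.42,0,0.2,0]
    - [0.42,0,0.22,0]
    - [0.41,0,0.24,0]
    - [0.4,0,0.25,0]
    - [0.38,0,0.27,0]
    - [0.36,0,0.29,0]
    - [0.34,0,0.31,0]
    - [0.32,0,0.32,0]

```text
t: 21.98
ee_pos: [0.4459, -0.1905, 0.1352]
ee_rot: [0.34, 3.122, -0.0]
contact_force: [1.5, -0.3, 0.6]
opening: -0.002
grasp_force: 0.5
```

```bash
python3 - <<'E'
from h import *
st(); lid()
E
```

```text
21.9833 [[-2.150e-02 -1.000e-04  1.352e-01]] [ 1.5 -0.3  0.6]
top 0.72 678 [0.029 0.077 0.112] theta 0.673 [-0.048  0.034  0.06 ] [0.093 0.102 0.174]
scene 0.88 6389 [ 0.027 -0.009  0.111] theta 0.658 [-0.048 -0.105  0.06 ] [0.097 0.1   0.173]
```

Request:
step_arm:
  increments:
    - [0.29,0,0.35,0]
    - [0.26,0,0.37,0]
    - [0.24,0,0.39,0]
    - [0.21,0,0.4,0]
    - [0.18,0,0.42,0]
    - [0.15,0,0.43,0]
    - [0.13,0,0.43,0]
    - [0.1,0,0.43,0]

```text
t: 22.85
ee_pos: [0.4085, -0.1824, 0.0549]
ee_rot: [0.34, 3.122, -0.001]
contact_force: [0.5, -0.2, 0.6]
opening: -0.001
grasp_force: 0.4
```

Request:
step_arm:
  increments:
    - [0.07,0,0.35,0]
    - [0.04,0,0.2,0]
    - [0,0,0.15,0]
    - [0,0,0.1,0]
    - [0,0,0.06,0]
    - [0,0,0.04,0]
    - [0,0,0,0]
    - [0,0,0,0]

```text
t: 23.52
ee_pos: [0.4053, -0.1816, 0.0339]
ee_rot: [0.34, 3.123, -0.001]
contact_force: [-11.4, 5.5, 28.6]
opening: -0.003
grasp_force: 14.0
```

```bash
python3 - <<'E'
from h import *
st()
im,d=snapshot('scene'); c=calibration('scene')
for o in finder.cut_out('scene','lid')[:1]:
    a=tc(pts(c,d,o['mask'])[0]); a=a[(a[:,2]>.04)&(a[:,2]<.08)&(abs(a[:,1])<.1)&(a[:,0]>-.08)&(a[:,0]<.09)]
    s=np.linalg.lstsq(np.c_[a[:,:2],np.ones(len(a))],a[:,2],rcond=None)[0]; print(len(a),s,a.min(0),a.max(0))
E
```

```text
23.5167 [[-0.0632 -0.0002  0.0339]] [-11.4   5.5  28.6]
5781 [0.00186736 0.00089912 0.05725789] [-0.07990505 -0.09996127  0.05045684] [0.08999163 0.09998075 0.07010835]
```

Request:
step_arm:
  increments:
    - [0,0,-0.2,0]
    - [0,0,-0.5,0]
    - [0,0,-0.8,0]
    - [0,0,-0.9,0]
    - [0,0,-0.9,0]
    - [0,0,-0.5,0]
    - [0,0,0,0]
    - [0,0,0,0]

```text
t: 24.28
ee_pos: [0.4053, -0.1815, 0.1276]
ee_rot: [0.34, 3.122, -0.001]
contact_force: [-0.4, 0.9, -0.6]
opening: -0.003
grasp_force: 0.0
```

```bash
python3 - <<'E'
from h import *
st()
im,d=snapshot('scene'); save('s4',im); c=calibration('scene')
for o in finder.cut_out('scene','lid')[:1]:
    a=tc(pts(c,d,o['mask'])[0]); a=a[(a[:,2]>.04)&(a[:,2]<.08)&(abs(a[:,1])<.1)&(a[:,0]>-.08)&(a[:,0]<.09)]
    s=np.linalg.lstsq(np.c_[a[:,:2],np.ones(len(a))],a[:,2],rcond=None)[0]; print(len(a),s)
E
```

```text
24.2833 [[-6.320e-02 -1.000e-04  1.276e-01]] [-0.4  0.9 -0.6]
5970 [-0.00063472 -0.00058666  0.05730517]
```

View pics/s4.png

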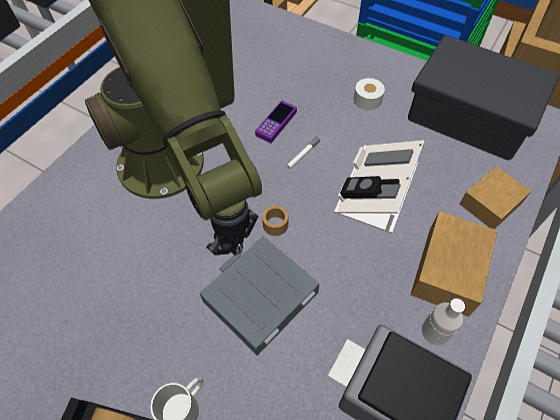

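The lid is closed flat (px 262,293), the radio is still in its bay (px 370,187), the gripper is clear, and the other things on the bench have not moved.

```bash
python3 -c "
from h import *
print(r.hand_in())"
```

```text
the job is handed in; nothing more can be done
None
```

The battery and the terminal (screen up) lie flat in their pockets, the lid is closed, the radio and other bench items were left in place, and the job was handed in at about 24 s; the hand-in returned no verdict.

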